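Follow the open joint of a stone panel and bed its raised end stone

TASK

Check the open joint of the stone panel: starting beside the end stone that sits flush, trace the whole joint with the fingertips, round both corners of its step, no more than a finger's breadth above the stones or lightly touching them, to the raised stone at the other end. Then gently press that raised stone down until it is flush with its neighbours, and finish still holding it down with the fingertips. Nothing is to be picked up, and the two loose strips and the jar stay where they are.

Things in the scene. Friction and masses are not known exactly. Their poses are not given: they have to be found in the camera images.
- seam_1 (a point): mark 1 of 8 along the middle of the open joint, level with the stone faces (34 mm above the table). The left end of the joint, 50 mm short (along the panel's length) of the centre of the left end stone. The joint is too narrow to enter: follow it over the stone faces; place is judged at the point between the finger pads.
- seam_2 (a point): mark 2 of 8 along the middle of the open joint, level with the stone faces (34 mm above the table). On a straight stretch; marks 1 to 4 lie on one line, 33 mm apart.
- seam_3 (a point): mark 3 of 8 along the middle of the open joint, level with the stone faces (34 mm above the table). On a straight stretch; marks 1 to 4 lie on one line, 33 mm apart.
- seam_4 (a point): mark 4 of 8 along the middle of the open joint, level with the stone faces (34 mm above the table). The first corner of the step: here the joint turns square and runs 45 mm across the panel, straight to mark 5.
- seam_5 (a point): mark 5 of 8 along the middle of the open joint, level with the stone faces (34 mm above the table). The second corner of the step: the joint turns square again and runs on along the panel's length to mark 8.
- seam_6 (a point): mark 6 of 8 along the middle of the open joint, level with the stone faces (34 mm above the table). On a straight stretch; marks 5 to 8 lie on one line, 33 mm apart.
- seam_7 (a point): mark 7 of 8 along the middle of the open joint, level with the stone faces (34 mm above the table). On a straight stretch; marks 5 to 8 lie on one line, 33 mm apart.
- seam_8 (a point): mark 8 of 8 along the middle of the open joint, level with the stone faces (34 mm above the table). The right end of the joint, 50 mm short of the centre of the right end stone.
- panel: stone wall panel fixed to the table: black board 220 (x) by 370 (y) by 18 mm, covered with butted pale stone slips, faces 34 mm above the table (the rows along the two long edges 3 mm higher). Origin: centre of the underside; y along its length, to the robot's left; z up. Its one open joint is dark, 8 mm wide, Z-shaped: 100 mm along, 45 mm step across, 100 mm along.
- raised_top (a point): centre of the top face of the raised end stone, 60 mm (across the panel) by 45 mm (along it), at one end of the joint (left or right, it varies). It stands 14 mm above the stones around it (face 48 mm above the table) on a springy foam pad and moves only straight down; this point moves with it.
- raised (a joint): how far the raised stone is pressed down, m: 0 untouched, 0.014 flush, 0.016 bottomed. The pad pushes back with about 1.5 N at 0, 6 N at flush and 7 N at the bottom, and lifts the stone again when it is let go.
- settled_top (a point): centre of the top face of the settled end stone, same size and look, but fixed and flush (34 mm above the table), at the other end of the joint.
- spare_strip: loose stone strip 26 x 110 x 18 mm lying on the near edge row of the panel; leave alone. Origin: centre of its underside, y along its length.
- glue_jar: closed jar, 44 mm across, 50 mm high, standing on the far edge row of the panel; leave alone. Origin: centre of its underside.
- loose_strip: loose stone strip 30 x 130 x 20 mm lying on the table just off the right end of the panel; leave alone. Origin: centre of its underside, y along its length.

How it is judged:
On the way, in this order (a step that is already met when the one before it is completed fails the run):
1. the fingertips are over the joint at its start beside the settled end stone (within 15 mm sideways, at most about 23 mm above the stone faces) (((horizontal distance between raised_top and seam_8 below 0.1 m and horizontal distance between the grasp point and seam_1 below 0.015 m and z of the grasp point in the frame of seam_1 below 0.042 m) or (horizontal distance between raised_top and seam_1 below 0.1 m and horizontal distance between the grasp point and seam_8 below 0.015 m and z of the grasp point in the frame of seam_8 below 0.042 m))), for 0.04 s.
2. the fingertips are over the joint a third of the way along the first stretch (within 15 mm sideways, at most about 23 mm above the stone faces) (((horizontal distance between raised_top and seam_8 below 0.1 m and horizontal distance between the grasp point and seam_2 below 0.015 m and z of the grasp point in the frame of seam_2 below 0.042 m) or (horizontal distance between raised_top and seam_1 below 0.1 m and horizontal distance between the grasp point and seam_7 below 0.015 m and z of the grasp point in the frame of seam_7 below 0.042 m))), for 0.04 s.
3. the fingertips are over the joint two thirds along the first stretch (within 15 mm sideways, at most about 23 mm above the stone faces) (((horizontal distance between raised_top and seam_8 below 0.1 m and horizontal distance between the grasp point and seam_3 below 0.015 m and z of the grasp point in the frame of seam_3 below 0.042 m) or (horizontal distance between raised_top and seam_1 below 0.1 m and horizontal distance between the grasp point and seam_6 below 0.015 m and z of the grasp point in the frame of seam_6 below 0.042 m))), for 0.04 s.
4. the fingertips are over the joint at the first corner of the step (within 15 mm sideways, at most about 23 mm above the stone faces) (((horizontal distance between raised_top and seam_8 below 0.1 m and horizontal distance between the grasp point and seam_4 below 0.015 m and z of the grasp point in the frame of seam_4 below 0.042 m) or (horizontal distance between raised_top and seam_1 below 0.1 m and horizontal distance between the grasp point and seam_5 below 0.015 m and z of the grasp point in the frame of seam_5 below 0.042 m))), for 0.04 s.
5. the fingertips are over the joint at the second corner of the step (within 15 mm sideways, at most about 23 mm above the stone faces) (((horizontal distance between raised_top and seam_8 below 0.1 m and horizontal distance between the grasp point and seam_5 below 0.015 m and z of the grasp point in the frame of seam_5 below 0.042 m) or (horizontal distance between raised_top and seam_1 below 0.1 m and horizontal distance between the grasp point and seam_4 below 0.015 m and z of the grasp point in the frame of seam_4 below 0.042 m))), for 0.04 s.
6. the fingertips are over the joint a third of the way along the last stretch (within 15 mm sideways, at most about 23 mm above the stone faces) (((horizontal distance between raised_top and seam_8 below 0.1 m and horizontal distance between the grasp point and seam_6 below 0.015 m and z of the grasp point in the frame of seam_6 below 0.042 m) or (horizontal distance between raised_top and seam_1 below 0.1 m and horizontal distance between the grasp point and seam_3 below 0.015 m and z of the grasp point in the frame of seam_3 below 0.042 m))), for 0.04 s.
7. the fingertips are over the joint two thirds along the last stretch (within 15 mm sideways, at most about 23 mm above the stone faces) (((horizontal distance between raised_top and seam_8 below 0.1 m and horizontal distance between the grasp point and seam_7 below 0.015 m and z of the grasp point in the frame of seam_7 below 0.042 m) or (horizontal distance between raised_top and seam_1 below 0.1 m and horizontal distance between the grasp point and seam_2 below 0.015 m and z of the grasp point in the frame of seam_2 below 0.042 m))), for 0.04 s.
8. the fingertips are over the joint at its far end beside the raised stone (within 15 mm sideways, at most about 23 mm above the stone faces) (((horizontal distance between raised_top and seam_8 below 0.1 m and horizontal distance between the grasp point and seam_8 below 0.015 m and z of the grasp point in the frame of seam_8 below 0.042 m) or (horizontal distance between raised_top and seam_1 below 0.1 m and horizontal distance between the grasp point and seam_1 below 0.015 m and z of the grasp point in the frame of seam_1 below 0.042 m))), for 0.04 s.
9. the raised stone is pressed down to flush (value of joint raised above 0.011 m), for 0.2 s.
At the end, for the whole second after the job is handed in: the raised stone is held down by the fingertips, at rest, at most 3 mm above flush (down to its stop is fine), the point between the finger pads within 35 mm sideways of the stone's centre; the two loose strips and the jar within 15 mm of where they began (value of joint raised above 0.011 m and velocity of joint raised between -0.01 and 0.01 m/s and contact force between the fingers and raised above 0.5 N and horizontal distance between the grasp point and raised_top below 0.035 m and distance of each of spare_strip, glue_jar, loose_strip from where it was at the start of the episode below 0.015 m); the arm keeps its last pose, push and grip.
It fails at once if the panel or the settled stone is pressed hard (over 20 N) (contact force between any of the arm, the fingers and panel above 20 N or contact force between the fingers and settled above 20 N).
It fails at once if the raised stone is pressed or squeezed hard (over 25 N) (contact force between the fingers and raised above 25 N).
It fails at once if a loose strip or the jar is pushed away or picked up (moved over 15 mm) (distance of any of spare_strip, glue_jar, loose_strip from where it was at the start of the episode above 0.015 m).
It also fails if it takes over 45 s, if anything falls off the work surface, if the arm or the gripper's body presses on something with over 40 N, if the wrist force passes 120 N, or if a joint passes its speed limit or range.

ROBOT

A 6-joint arm with a two-finger parallel gripper is mounted at the origin on the work surface. World frame = base frame: x ahead of the robot, y to its left, z up, the work surface at z = 0. Lengths are in m, angles in rad, forces in N, time in s.
With the tool pointing down it reaches from about 0.4 to 0.825 m from the base axis. Payload 7 kg.
Tool frame: the origin (TCP) lies on the centre line of the jaws, within the pads' length; the fingertips stand 22 mm ahead of it and the grasp point (between the pads) lies 3 mm ahead of it; z points along the fingers, y is the line along which they close (so a half turn about z gives the same grasp; the last joint's range is limited). The gripper opens to 88 mm and grips with 3 to 60 N. Pads are 19 mm wide; open, the fingers measure 130 mm over their backs; the gripper's body (78 mm by 193 mm) begins 47 mm behind the grasp point.
Start: joints at [1.601, 0.359, 0.012, 0, -1.224, -0.288], TCP at [0.172, 0.653, 0.249] pointing down, gripper open.
Joint ranges: [-3.07, 3.07], [-1.43, 2.12], [-1.02, 1.25], [-3.03, 1.67], [-3.05, -0], [-3.03, 3.03]. Speed limits (rad/s): [2.39, 2.39, 3.01, 3.14, 3.14, 3.14].

INTERFACE

Orientations are given as [roll, pitch, yaw] about the fixed x, y, z axes, in that order (R = Rz(yaw) Ry(pitch) Rx(roll)).
In Python, from station import arm gives the robot as it stands.
- The arm moves only by the tool arm_command, never from a script. Its argument "series" is one flat list of numbers, 7 for each row, row after row: the turn, a rotation vector about the tool's x, y, z each as a share of 90 degrees, from -1 to 1, then the shift along the tool's x, y, z each as a share of 0.1 m, from -1 to 1, then the opening, from 0 (shut) to 1 (fully open). A call has 1 to 8 rows; each row is the pose to reach, as a shift and turn from the pose commanded when the call began, along the tool's axes at that moment; what a row does not reach only later rows make up. A row lasts 1/8 s, in which the tool goes at most 62.5 mm and 10.7 degrees, less where a joint would pass 70% of its speed; a pose out of reach is approached as far as the arm can. A call with a number of a shift or a turn outside -1 to 1 is refused whole. A call with a gripper value outside its range is refused whole. The fingers move at their own pace and stop on an object; "force" is the grip in N (left out, the last holds). Time passes only in rows, so rows that repeat a pose let the fingers close. It gives the time, the measured TCP pose, the force, the opening and the grip force at its end, in the units of the state.
- arm.get_state(): the state, without advancing time (a new reading comes with each control period).
- arm.grab_frame(name): name is "scene" or "top" or "wrist"; returns the picture (420x560x3 uint8, blue, green, red); there is no depth.
- arm.camera_model(name): a dict with "fovy" (degrees; the focal length in pixels is half the picture's height over the tangent of half this angle, whatever the lens; pixels are square), "cx", "cy" (the principal point, pixels), "pose" (4x4, takes a point from camera to world coordinates). Camera axes: x right, y down, z forward; pixel columns grow to the right and rows downward; lengths in m; the calibration is good to about 2 mm. A picture is of the moment at which its call begins: read the wrist's pose just before it. camera_model takes no time and is no camera call; for the wrist camera it gives the pose at the moment of the call.
- arm.job_done(): hands the job in; it is judged then, once.
The state is a dict: "t": time; "q": joint angles; "qd": joint speeds; "joint_efforts": joint torques, N m; "eef_pos": TCP position; "ee_rot": TCP orientation; "force": force on the tool from outside, world axes, zero at the start; "moment": the same for the moment, N m; "width": finger opening in m; "gripper_force": force on a finger pad.
Only numpy, scipy, OpenCV 4.12 (cv2) and the standard library are available. Lean on these libraries where they do the work, as an engineer would, in place of code of your own. Each camera call takes 0.05 s, during which the arm holds its last target. There are 200 camera calls.

## Working session

There is one attempt and no reset: what is moved stays moved. The work goes in short steps, Python scripts to look and compute and a tool call to move; the robot and the scene stay as the last step left them, time stands still between calls to the robot, and variables do not carry over. Pictures are saved under pics/ and viewed, at most 10 in all, crops included, and the job is handed in when it is done.

Besides the shell and the picture viewer there is one more tool, called by a JSON object that holds its "name" and its "arguments", one argument or row to a line. arm_command: Moves the arm, as the interface text tells. Its arguments: {"type":"object","properties":{"series":{"type":"array"},"force":{"type":"number"}},"required":["series"]}

```bash
mkdir -p pics; ls; python3 - <<'E'
from station import arm
import cv2
s=arm.get_state(); print(s['t'],s['eef_pos'],s['ee_rot'],s['width'])
for n in ("top","scene"):
    im=arm.grab_frame(n); cv2.imwrite(f"pics/{n}0.png",im)
    c=arm.camera_model(n); print(n,c)
E
```

```text
pics
0.0 [0.17195936 0.65223451 0.24764167] [ 3.13992680e+00 -1.18037976e-04 -2.57882465e-01] 0.08786897689660875
top {'fovy': 42.83609168162037, 'cx': 274.20762076826946, 'cy': 210.98699821838215, 'pose': array([[ 8.75914267e-04, -9.89176422e-01,  1.46728454e-01,
         4.04664285e-01],
       [-9.99812492e-01, -3.70467455e-03, -1.90067203e-02,
         8.90363958e-03],
       [ 1.93445808e-02, -1.46684293e-01, -9.88994189e-01,
         9.65594346e-01],
       [ 0.00000000e+00,  0.00000000e+00,  0.00000000e+00,
         1.00000000e+00]])}
scene {'fovy': 50.887755187901675, 'cx': 285.31256514835206, 'cy': 210.25218370976484, 'pose': array([[ 0.7054654 ,  0.59154527, -0.39037516,  0.89374485],
       [ 0.70873683, -0.59134062,  0.38471856, -0.32632455],
       [-0.00326625, -0.54807888, -0.83642027,  0.76317041],
       [ 0.        ,  0.        ,  0.        ,  1.        ]])}
```

View pics/top0.png

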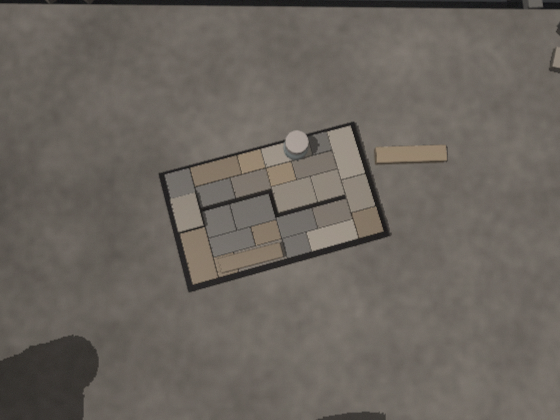

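View pics/scene0.png

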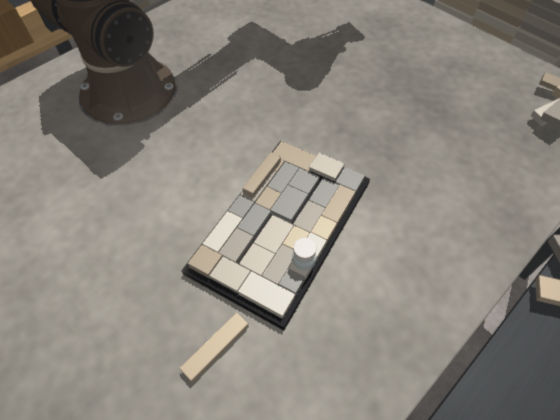

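```bash
cat > h.py <<'E'
import numpy as np, cv2
from station import arm
def ray(c,uv,z):
    f=210/np.tan(np.radians(c['fovy']/2)); uv=np.atleast_2d(uv).astype(float)
    d=np.c_[(uv[:,0]-c['cx'])/f,(uv[:,1]-c['cy'])/f,np.ones(len(uv))]@c['pose'][:3,:3].T
    o=c['pose'][:3,3]; return o+d*((z-o[2])/d[:,2])[:,None]
E
python3 - <<'E'
from h import *
im=cv2.imread('pics/top0.png'); c=arm.camera_model('top')
g=im.max(2); m=((g<38)*255).astype(np.uint8); m[:115]=0;m[300:]=0;m[:,:150]=0;m[:,400:]=0
cs,_=cv2.findContours(m,cv2.RETR_EXTERNAL,cv2.CHAIN_APPROX_NONE)
k=max(cs,key=lambda k:cv2.boundingRect(k)[2])
P=ray(c,k[:,0],0.018)[:,:2]
r=cv2.minAreaRect((P*1000).astype(np.float32)); print(r, cv2.boundingRect(k))
n,l,st,ce=cv2.connectedComponentsWithStats(m)
for i in range(1,n):
    if st[i,4]>40: print(i,st[i],ce[i])
cr=cv2.resize(im[110:300,150:400],None,fx=3.1,fy=3.1,interpolation=cv2.INTER_CUBIC); cv2.imwrite('pics/crop.png',cr)
E
```

```text
((588.8531494140625, -119.64277648925781), (217.2676239013672, 134.6613006591797), 15.377365112304688) (316, 123, 73, 133)
1 [316 123  73 133 630] [363.3015873  203.63492063]
23 [159 172  12  39 136] [164.84558824 189.44117647]
25 [270 192  12  25  73] [273.78082192 205.83561644]
```

View pics/crop.png

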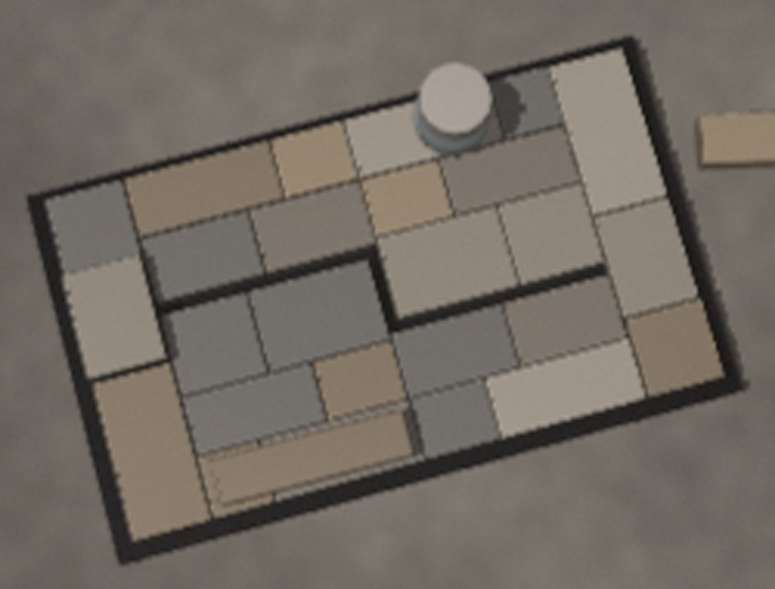

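The crop shows the joint running (163,304) → (377,255) → (396,323) → (605,268). The raised stone, which has a shadow on its right and lower sides, is at the left, around (115,315). The settled one is at the right, around (650,257). The trace therefore runs from mark 8 to mark 1.

```bash
python3 - <<'E'
from h import *
c=arm.camera_model('top')
f=lambda p:np.array(p)/3.1+[150-.34,110-.34]
J=ray(c,f([(163,304),(377,255),(396,323),(605,268)]),.034)[:,:2]
B=ray(c,f([(30,197),(632,38),(746,385),(123,562)]),.010)[:,:2]
S=ray(c,f([(65,270),(142,253),(167,358),(92,378)]),.048)[:,:2]
T=ray(c,f([(597,214),(666,197),(697,300),(627,317)]),.034)[:,:2]
print(J.round(4),B.round(4),sep='\n'); print(S.mean(0),T.mean(0),B.mean(0))
for a,b in ((J[0],J[1]),(J[3],J[2]),(J[2],J[1]),(B[0],B[1]),(B[3],B[2])): d=b-a; print(np.hypot(*d),np.degrees(np.arctan2(*d[::-1])))
# fit marks: panel-frame template
M=np.array([[22.5,100],[22.5,0],[-22.5,0],[-22.5,-100]])/1000
a=M-M.mean(0); b=J-J.mean(0); th=np.arctan2((a[:,0]*b[:,1]-a[:,1]*b[:,0]).sum(),(a*b).sum())
R=np.array([[np.cos(th),-np.sin(th)],[np.sin(th),np.cos(th)]]); o=J.mean(0)
print('yaw',th,'o',o,'resid',(J-o-a@R.T).round(4))
s=np.array([[22.5,150],[0,150],[-22.5,-150]])/1000
print(o+s@R.T, 'stone in panel',(S.mean(0)-o)@R,(T.mean(0)-o)@R)
mk=np.array([[22.5,y] for y in(100,67,33,0)]+[[-22.5,y] for y in(0,-33,-67,-100)])/1000
print((o+mk@R.T).round(4))
E
```

```text
[[ 0.5482  0.1174]
 [ 0.577  -0.0038]
 [ 0.5378 -0.0146]
 [ 0.57   -0.1341]]
[[ 0.615   0.1993]
 [ 0.7141 -0.1566]
 [ 0.5056 -0.2186]
 [ 0.4036  0.1398]]
[0.54002286 0.14153847] [ 0.57661606 -0.15814603] [ 0.55957229 -0.00902234]
0.12457839097726989 -76.654242104013
0.12371849711871773 105.07676568138955
0.040623874718233144 15.481116609094553
0.369370587029867 -74.43905010770743
0.37270999290373785 -74.11510081559578
yaw 0.3064404633639834 o [ 0.55823365 -0.00876178] resid [[-0.0013  0.0241]
 [-0.0027 -0.0018]
 [ 0.001   0.0009]
 [ 0.003  -0.0232]]
[[ 0.53443543  0.14103774]
 [ 0.51298363  0.13425023]
 [ 0.58203188 -0.15856129]] stone in panel [0.02797819 0.14879187] [-0.02753824 -0.14797031]
[[ 0.5495  0.0934]
 [ 0.5595  0.0619]
 [ 0.5697  0.0295]
 [ 0.5797 -0.002 ]
 [ 0.5368 -0.0155]
 [ 0.5467 -0.047 ]
 [ 0.557  -0.0794]
 [ 0.5669 -0.1109]]
```

{"name": "arm_command", "arguments": {
  "series": [0, 0, 0, 0.45, 0.5, 0, 0, 0, 0, 0, 0.95, 1, 0, 0, 0, 0, 0, 0.95, 1, 0, 0, 0, 0, 0, 0.95, 1, 0, 0],
  "force": 10
}}

```text
t: 0.6
eef_pos: [0.239, 0.5312, 0.2489]
ee_rot: [-3.141, 0.0, -0.259]
force: [-0.7, 0.3, -0.3]
width: 0.0534
gripper_force: 0.0
```

{"name": "arm_command", "arguments": {
  "series": [0, 0, 0, 0.45, 0.5, 0, 0, 0, 0, 0, 0.95, 1, 0, 0, 0, 0, 0, 0.95, 1, 0, 0, 0, 0, 0, 0.95, 1, 0, 0]
}}

```text
t: 1.1
eef_pos: [0.305, 0.4113, 0.2487]
ee_rot: [-3.141, 0.0, -0.259]
force: [0.1, 0.1, -0.4]
width: 0.0134
gripper_force: 0.0
```

Moves track as expected, so I'll carry on.

{"name": "arm_command", "arguments": {
  "series": [0, 0, 0, 0.45, 0.5, 0, 0, 0, 0, 0, 0.95, 1, 0, 0, 0, 0, 0, 0.95, 1, 0, 0, 0, 0, 0, 0.95, 1, 0, 0]
}}

```text
t: 1.6
eef_pos: [0.3716, 0.2908, 0.2486]
ee_rot: [-3.141, -0.0, -0.259]
force: [-0.2, 0.4, -0.2]
width: 0.0005
gripper_force: 0.0
```

{"name": "arm_command", "arguments": {
  "series": [0, 0, 0, 0.45, 0.5, 0, 0, 0, 0, 0, 0.95, 1, 0, 0, 0, 0, 0, 0.95, 1, 0, 0, 0, 0, 0, 0.95, 1, 0, 0]
}}

```text
t: 2.1
eef_pos: [0.438, 0.1699, 0.2483]
ee_rot: [3.141, 0.0, -0.258]
force: [0.3, -0.3, 0.1]
width: 0.0005
gripper_force: 0.0
```

{"name": "arm_command", "arguments": {
  "series": [0, 0, 0, 0.45, 0.5, 0, 0, 0, 0, 0, 0.95, 1, 0, 0, 0, 0, 0, 0.95, 1, 0, 0, 0, 0, 0, 0.95, 1, 0, 0]
}}

```text
t: 2.6
eef_pos: [0.5042, 0.0491, 0.2481]
ee_rot: [3.141, 0.001, -0.258]
force: [0.1, 0.6, 0.4]
width: 0.0008
gripper_force: 0.0
```

{"name": "arm_command", "arguments": {
  "series": [0, 0, 0, 0.45, 0.5, 0, 0, 0, 0, 0, 0.95, 1, 0, 0, 0, 0, 0, 0.95, 1, 0, 0, 0, 0, 0, 0.95, 1, 0, 0]
}}

```text
t: 3.1
eef_pos: [0.5705, -0.0716, 0.2481]
ee_rot: [3.142, 0.001, -0.258]
force: [-0.6, 1.0, -0.2]
width: 0.0003
gripper_force: 0.0
```

{"name": "arm_command", "arguments": {
  "series": [0, 0, 0.665, 0.02, 0.38, 0, 0, 0, 0, 0.665, 0.02, 0.38, 0, 0, 0, 0, 0.665, 0.02, 0.38, 0, 0, 0, 0, 0.665, 0.02, 0.38, 0, 0, 0, 0, 0.665, 0.02, 0.38, 0, 0, 0, 0, 0.665, 0.02, 0.38, 0, 0, 0, 0, 0.665, 0.02, 0.38, 0, 0, 0, 0, 0.665, 0.02, 0.38, 0, 0]
}}

```text
t: 4.1
eef_pos: [0.5625, -0.1088, 0.2488]
ee_rot: [-3.141, 0.0, -1.298]
force: [-0.2, -0.6, -0.5]
width: 0.0005
gripper_force: 0.0
```

```bash
python3 - <<'E'
from h import *
c=arm.camera_model('wrist'); im=arm.grab_frame('wrist')
M=np.array([[.5638,-.1114],[.5550,-.0796],[.5460,-.0468],[.5373,-.0150],[.5807,-.0030],[.5720,.0288],[.5630,.0616],[.5542,.0934],[.5410,.1416]])
P=np.c_[M,[.034]*8+[.048]]; f=210/np.tan(np.radians(c['fovy']/2))
q=(P-c['pose'][:3,3])@c['pose'][:3,:3]
for v in q:
    if v[2]>0: cv2.circle(im,(int(c['cx']+f*v[0]/v[2]),int(c['cy']+f*v[1]/v[2])),3,(0,0,255),-1)
cv2.imwrite('pics/w1.png',im)
E
```

```text
(no output)
```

View pics/w1.png

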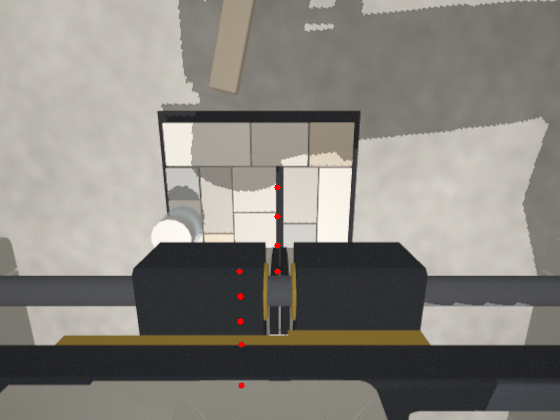

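The wrist view shows the joint running vertically at column 280, and the projected marks fall on it (mark 8 at 278,187). The positions are good, so I'll descend.

{"name": "arm_command", "arguments": {
  "series": [0, 0, 0, 0.03, 0, 0.5, 0, 0, 0, 0, 0.03, 0, 1, 0, 0, 0, 0, 0.03, 0, 1, 0]
}}

```text
t: 4.53
eef_pos: [0.5607, -0.1129, 0.1454]
ee_rot: [3.134, 0.002, -1.302]
force: [0.1, -0.5, 1.1]
width: 0.001
gripper_force: 0.0
```

{"name": "arm_command", "arguments": {
  "series": [0, 0, 0, 0, 0, 0.3, 0, 0, 0, 0, 0, 0, 0.6, 0, 0, 0, 0, 0, 0, 0.8, 0, 0, 0, 0, 0, 0, 0.83, 0, 0, 0, 0, 0, 0, 0.83, 0, 0, 0, 0, 0, 0, 0.83, 0]
}}

```text
t: 5.28
eef_pos: [0.5644, -0.1129, 0.0672]
ee_rot: [-3.139, -0.001, -1.302]
force: [0.2, -0.2, 0.2]
width: 0.0008
gripper_force: 0.0
```

{"name": "arm_command", "arguments": {
  "series": [0, 0, 0, -0.15, 0, 0, 0, 0, 0, 0, -0.33, 0, 0, 0, 0, 0, 0, -0.5, 0, 0, 0, 0, 0, 0, -0.66, 0, 0, 0, 0, 0, 0, -0.83, 0, 0, 0, 0, 0, 0, -1, 0, 0, 0, 0, 0, 0, -1, 0, 0, 0, 0, 0, 0, -1, 0, 0, 0]
}}

```text
t: 6.28
eef_pos: [0.5369, -0.0164, 0.0656]
ee_rot: [-3.142, -0.0, -1.302]
force: [0.2, 0.1, -0.3]
width: 0.0007
gripper_force: 0.0
```

{"name": "arm_command", "arguments": {
  "series": [0, 0, 0, 0, -0.15, 0, 0, 0, 0, 0, 0, -0.3, 0, 0, 0, 0, 0, -0.01, -0.45, 0, 0, 0, 0, 0, -0.01, -0.45, 0, 0, 0, 0, 0, -0.01, -0.45, 0, 0]
}}

```text
t: 6.9
eef_pos: [0.5796, -0.0038, 0.0652]
ee_rot: [3.141, 0.0, -1.303]
force: [0.4, -0.3, -0.8]
width: 0.0006
gripper_force: 0.0
```

{"name": "arm_command", "arguments": {
  "series": [0, 0, 0, -0.15, 0, 0, 0, 0, 0, 0, -0.33, 0, 0, 0, 0, 0, 0, -0.5, 0, 0, 0, 0, 0, 0, -0.66, 0, 0, 0, 0, 0, 0, -0.83, 0, 0, 0, 0, 0, 0, -1, 0, 0, 0, 0, 0, 0, -1, 0, 0, 0, 0, 0, 0, -1, 0, 0, 0]
}}

```text
t: 7.9
eef_pos: [0.5533, 0.0929, 0.0655]
ee_rot: [3.141, -0.0, -1.302]
force: [0.3, -0.1, -0.8]
width: 0.0005
gripper_force: 0.0
```

{"name": "arm_command", "arguments": {
  "series": [0, 0, 0, 0, 0, -0.15, 0, 0, 0, 0, 0, 0, -0.25, 0, 0, 0, 0, -0.25, 0, -0.25, 0, 0, 0, 0, -0.5, 0, -0.25, 0, 0, 0, 0, -0.5, 0, -0.25, 0, 0, 0, 0, -0.5, 0, -0.25, 0]
}}

```text
t: 8.65
eef_pos: [0.5403, 0.1407, 0.0911]
ee_rot: [-3.141, 0.0, -1.302]
force: [-0.9, -0.1, -0.7]
width: 0.0005
gripper_force: 0.0
```

{"name": "arm_command", "arguments": {
  "series": [0, 0, 0, -0.01, -0.01, 0.1, 0, 0, 0, 0, -0.01, -0.01, 0.18, 0, 0, 0, 0, -0.01, -0.01, 0.2, 0, 0, 0, 0, -0.01, -0.01, 0.22, 0, 0, 0, 0, -0.01, -0.01, 0.24, 0, 0, 0, 0, -0.01, -0.01, 0.26, 0, 0, 0, 0, -0.01, -0.01, 0.28, 0, 0, 0, 0, -0.01, -0.01, 0.28, 0]
}}

```text
t: 9.65
eef_pos: [0.5408, 0.142, 0.0625]
ee_rot: [3.141, -0.0, -1.302]
force: [-1.9, -3.2, 4.3]
width: 0.0006
gripper_force: 2.1
```

{"name": "arm_command", "arguments": {
  "series": [0, 0, 0, 0, 0, 0.01, 0, 0, 0, 0, 0, 0, 0.02, 0, 0, 0, 0, 0, 0, 0.03, 0, 0, 0, 0, 0, 0, 0.04, 0, 0, 0, 0, 0, 0, 0.05, 0, 0, 0, 0, 0, 0, 0.06, 0, 0, 0, 0, 0, 0, 0.065, 0, 0, 0, 0, 0, 0, 0.065, 0]
}}

```text
t: 10.65
eef_pos: [0.5409, 0.1421, 0.0562]
ee_rot: [3.142, -0.0, -1.302]
force: [-1.7, -3.7, 5.6]
width: 0.0003
gripper_force: 3.2
```

{"name": "arm_command", "arguments": {
  "series": [0, 0, 0, 0, 0, 0, 0, 0, 0, 0, 0, 0, 0, 0, 0, 0, 0, 0, 0, 0, 0, 0, 0, 0, 0, 0, 0, 0]
}}

```text
t: 11.15
eef_pos: [0.5408, 0.1421, 0.0562]
ee_rot: [3.142, -0.0, -1.302]
force: [-2.0, -2.8, 6.5]
width: 0.0005
gripper_force: 3.2
```

```bash
python3 - <<'E'
from h import *
im=arm.grab_frame('scene'); cv2.imwrite('pics/s2.png',cv2.resize(im[100:330,170:400],None,fx=2.5,fy=2.5))
E
```

```text
(no output)
```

View pics/s2.png

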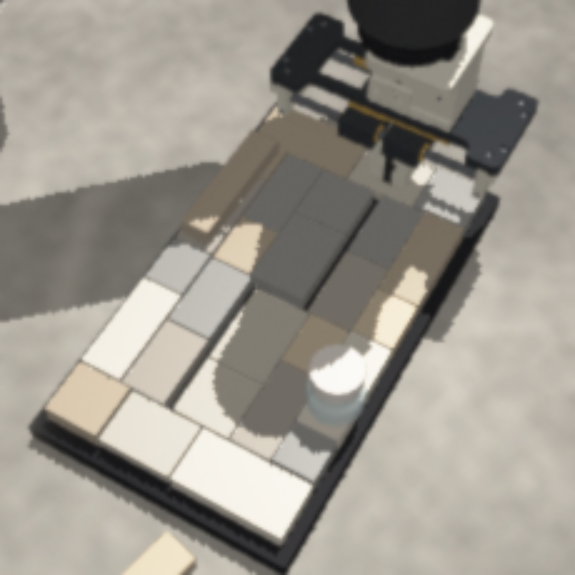

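The scene crop shows the fingers at (390,165) on the left end stone, which is now level with its neighbours. The jar and strips haven't moved, so I'm handing in.

```bash
python3 -c "
from station import arm
print(arm.job_done())"
```

```text
the job is handed in; nothing more can be done
None
```

I traced the joint from the settled right end round both corners to the raised left stone and pressed it about flush (fingertips 34 mm above the table, about 6 N). I handed in with the fingers still holding it; the strips and jar looked unmoved in the last picture, and no verdict came back.

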